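Lock the lathe spindle with its pin

ROBOT

A 6-joint arm with a two-finger parallel gripper is mounted at the origin on the work surface. World frame = base frame: x ahead of the robot, y to its left, z up, the work surface at z = 0. Lengths are in m, angles in rad, forces in N, time in s.
With the tool pointing down it reaches from about 0.25 to 0.725 m from the base axis. Payload 4 kg.
Tool frame: the origin (TCP) lies on the centre line of the jaws, within the pads' length; the fingertips stand 25 mm ahead of it and the grasp point (between the pads) lies 6 mm ahead of it; z points along the fingers, x is the direction in which the jaws open and shut, and the axes are right-handed (so a half turn about z gives the same grasp; the last joint's range is limited). The gripper opens to 85 mm and grips with 20 to 120 N. Pads are 22 mm wide; open, the fingers measure 114 mm over their backs; the gripper's body (76 mm by 85 mm) begins 54 mm behind the grasp point. The pads swing forward as they close: fully open they stand 13 mm farther back than shut.
Start: joints at [1.127, 0.241, 0.005, 1.335, 0, 1.571], TCP at [0.215, 0.452, 0.232] pointing down, gripper open.
Joint ranges: [-2.72, 2.72], [-1.05, 1.87], [-1.09, 1.28], [-1.99, 2.15], [-1.42, 1.44], [-3.14, 3.14]. Speed limits (rad/s): [2.79, 2.79, 3.14, 3.14, 3.14, 3.14].

INTERFACE

Orientations are given as a unit quaternion [x, y, z, w].
In Python, from workcell import bot, imaging, order gives the robot as it stands.
- The arm moves only by the tool carry_out, never from a script. Its argument "moves" is a list of rows, each a list of 5 numbers: the shift along the tool's x, y, z scaled (see below), then the turn about the tool's z scaled (see below), then the opening, from -1 (shut) to 1 (fully open). In form: [[tx, ty, tz, roll, hand], ...]. A call has 1 to 20 rows; each row is the pose to reach, as a shift and turn from the pose commanded when the call began, along the tool's axes at that moment; what a row does not reach only later rows make up. The controller multiplies each number of a shift by 0.1 m and each number of a turn by 90 degrees. A row lasts 1/10 s, in which the tool goes at most 50 mm and 8.59 degrees, less where a joint would pass 70% of its speed; a pose out of reach is approached as far as the arm can. A call with a number of a shift or a turn outside -1 to 1 is refused whole. A call with a gripper value outside its range is refused whole. The fingers move at their own pace and stop on an object; the grip force is fixed at half the most. Time passes only in rows, so rows that repeat a pose let the fingers close. It gives the time, the measured TCP pose, the force and the opening at its end, in the units of the state.
- bot.get_obs(): the state, without advancing time (a new reading comes with each control period).
- imaging.camera(name): name is "scene" or "top" or "wrist"; returns the picture (420x560x3 uint8, red, green, blue); there is no depth.
- imaging.camera_model(name): a dict with "fovy" (degrees; the focal length in pixels is half the picture's height over the tangent of half this angle, whatever the lens; pixels are square), "cx", "cy" (the principal point, pixels), "dist" ([k1, k2, p1, p2, k3] as OpenCV has them; the pictures are not rectified), "eye" and "rotation" of the camera in the world. Camera axes: x right, y up, looking along -z (the intrinsics and any distortion apply to the point x, -y, -z); pixel columns grow to the right and rows downward; lengths in m; the calibration is good to about 2 mm. A picture is of the moment at which its call begins: read the wrist's pose just before it. camera_model takes no time and is no camera call; for the wrist camera it gives the pose at the moment of the call.
- order.job_done(): hands the job in, once; it reports no verdict.
The state is a dict: "clock": time; "joint_pos": joint angles; "joint_vel": joint speeds; "tau": joint torques, N m; "eef_pos": TCP position; "tool_rot": TCP orientation; "ft_force": force on the tool from outside, world axes, zero at the start; "ft_torque": the same for the moment, N m; "grip_width": finger opening in m.
Only numpy, scipy, OpenCV 4.12 (cv2) and the standard library are available. Lean on these libraries where they do the work, as an engineer would, in place of code of your own. Each camera call takes 0.05 s, during which the arm holds its last target.

TASK

Lock the spindle of the small bench lathe for a chuck change: take the lock pin out of the wooden tool block, stand it in the hole on top of the headstock, and turn the big handwheel beside the headstock by feel until the pin catches in the spindle. Stop turning as soon as it catches, because the pin must not be strained, then push it gently down until its head sits fully home on the headstock and let go. Leave the other tools and things on the bench where they are.

Things in the scene. Friction and masses are not known exactly. Their poses are not given: they have to be found in the camera images.
- pin: Steel lock pin, loose, upright in one of the block's holes: plain knurled cylindrical head 24 mm across, 44 mm tall, flat on top, over a 60 mm shank. 0.10 to 0.15 kg. Origin at the centre of the head, half-way up; z along the pin towards the head's top, 22 mm above the origin.
- pin_shoulder (a point): Centre of the underside of the pin's head (the shoulder), 22 mm below pin's origin. At the start it rests on the block's top. Below it the shank is 12 mm thick for 26 mm, then tapers to the nose.
- pin_point (a point): End of the pin's nose, 82 mm below pin's origin. The nose is 8 mm thick and 30 mm long, its end slightly tapered.
- lathe: Small grey bench lathe, fixed; origin on the table straight below the pin hole. y runs along the level spindle towards the handwheel at its left end, -y towards chuck and tailstock (to y = -0.37 m); -x is its front. Headstock 90 mm deep (x), 140 mm long (y), centred on the hole, top 170 mm above the table. The motor behind is lower.
- pin_hole (a point): Mouth of the pin hole, 180 mm above the table: centre of the flat steel ring, 30 mm across, 10 mm proud of the headstock's top; z up. Hole straight down: mouth countersunk to 17 mm, 13.5 mm wide for the shank, funnelled to 9.5 mm for the nose 35 mm down. When the pin is home its shoulder rests on this ring.
- spindle_top (a point): Top of the 40 mm thick spindle, 40 mm below the hole's mouth; here the pin's point stops, shoulder 20 mm above the mouth. The spindle is cross-drilled twice at right angles (9.6 mm): a hole comes under the pin every quarter turn, either way; at the start the nearest is 0.25 to 1.32 rad off, unseen. Over one the pin drops 5 to 12 mm by its weight and within 0.2 rad more locks the spindle.
- ball_point (a point): Tip of a spring-loaded ball in the wall of the hole, 13.5 mm below its mouth. The thick part of the shank meets it when the pin drops into the spindle; the pin must then be pushed past it, with about 6 to 12 N, the rest of the way down, and is held there. Nothing may hold the wheel meanwhile, so that the spindle can centre itself on the nose.
- wheel_axis (a point): Centre of the handwheel, a plain dark disc 120 mm across, 18 mm thick, square to the lathe's y axis, 120 mm from the hole along it and 120 mm above the table (rim top at 180 mm). Axes as the lathe's: a fixed point, it does not show the wheel's turn. Turns freely either way, drag about 1 to 3 N at the rim. 41 mm free between wheel and headstock.
- block: Pale wooden tool block, fixed, 195 x 54 x 70 mm (x, y, z), origin under its centre. Four holes along its x axis, 48 mm apart, 14.5 mm wide, 62 mm deep, hold the pin and three other tools in any order.
- punch: Bystander in the block: steel dapping punch, 12 mm rod with a 22 mm ball on top, 107 mm long, standing out 45 mm; origin at its foot.
- chuck_key: Bystander in the block: T-shaped chuck key, 12 mm dark rod with a 56 mm cross-bar, standing out 32 mm; origin at its foot.
- scriber: Bystander in the block: scriber with a dark pear-shaped wooden handle 24 mm across, standing out 50 mm; origin at its foot.
- bench_block: Bystander: flat dark steel bench block, 65 x 65 x 20 mm, in front of the headstock; origin under its centre.
- tape: Bystander: roll of clear tape, 84 mm across, 24 mm high, in front of the lathe; origin under its centre.
- hammer: Bystander: hammer lying in front of the bed to the right.
- pliers: Bystander: small pliers with black grips, 130 mm long, lying between the lathe and the tool block.
- jar: Bystander: glass jar with a steel lid, 52 mm across, 50 mm tall, beyond the tool block; origin under its centre.
Not all that is in view belongs to the job. Leave any red look-alike of the pin alone.

How it is judged:
On the way:
1. the pin's point stands in the hole on top of the headstock (horizontal distance between pin_shoulder and pin_hole below 0.004 m and z of pin_shoulder in the frame of pin_hole below 0.026 m), for 0.2 s.
At the end, for the whole second after the job is handed in: The pin's head sits on the headstock's ring: shoulder no more than 2 mm above the hole's mouth and within 3 mm of its centre, pin within 0.08 rad of upright and at rest; hands off (horizontal distance between pin_shoulder and pin_hole below 0.003 m and z of pin_shoulder in the frame of pin_hole below 0.002 m and angle between pin's own z axis and vertical below 0.08 rad and linear speed of pin below 0.02 m/s); the robot touches nothing.
It fails at once if the pin is strained: pressed or jammed against the lathe with more than 100 N (contact force between pin and lathe above 100 N).
It fails at once if another tool or thing on the bench is moved by more than 25 mm (distance of any of punch, chuck_key, scriber, bench_block, tape, hammer, pliers, jar from where it was at the start of the episode above 0.025 m).
It also fails if it takes over 72 s, if anything falls off the work surface, if the arm or the gripper's body presses on something with over 40 N, if the wrist force passes 120 N, or if a joint passes its speed limit or range.

## Working session

There is one attempt and no reset: what is moved stays moved. The work goes in short steps, Python scripts to look and compute and a tool call to move; the robot and the scene stay as the last step left them, time stands still between calls to the robot, and variables do not carry over. Pictures are saved under pics/ and viewed, and the job is handed in when it is done.

Besides the shell and the picture viewer there is one more tool, called as name(argument=value, ...), one argument or row to a line, values as JSON. carry_out: Moves the arm, as the interface text tells. Its arguments: {"type":"object","properties":{"moves":{"type":"array","items":{"type":"array","items":{"type":"number","minimum":-1,"maximum":1}}}},"required":["moves"]}

```bash
ls; mkdir -p pics
python3 - <<'E'
from workcell import bot, imaging, order
import cv2
o=bot.get_obs(); print({k:(v if isinstance(v,(float,int)) else [round(float(x),4) for x in v]) for k,v in o.items()})
for n in ["scene","top","wrist"]:
    m=imaging.camera_model(n); print(n,m)
    cv2.imwrite(f"pics/{n}0.png",imaging.camera(n)[:,:,::-1])
E
```

```text
pics
{'clock': 0.0, 'joint_pos': [1.127, 0.2415, 0.0037, 1.3352, 0.0, 1.5708], 'joint_vel': [-0.0018, 0.0007, -0.0, 0.0, -0.0009, 0.0008], 'tau': [-0.0008, -37.2321, 25.2406, 0.017, -0.0001, -0.0], 'eef_pos': [0.2144, 0.451, 0.2306], 'tool_rot': [0.8454, 0.5342, -0.0009, 0.0006], 'ft_force': [1.5986, 0.4122, 0.1932], 'ft_torque': [-0.0193, 0.002, -0.0053], 'grip_width': 0.0854758672511316}
scene {'fovy': 42.10348397512049, 'cx': 283.8933765007579, 'cy': 200.59146992259022, 'dist': array([-0.10756583,  0.        ,  0.        ,  0.        ,  0.        ]), 'eye': array([1.18722503, 0.35551234, 0.92987812]), 'rotation': array([0.2052951 , 0.31154418, 0.78938855, 0.48750371])}
top {'fovy': 51.227700785440454, 'cx': 286.3156674001856, 'cy': 209.55062800365127, 'dist': array([-0.11034667,  0.        ,  0.        ,  0.        ,  0.        ]), 'eye': array([0.42002906, 0.02606604, 1.12733954]), 'rotation': array([-0.04656547,  0.03649136,  0.71588494, -0.6957074 ])}
wrist {'fovy': 68.18907756977077, 'cx': 277.32399903696256, 'cy': 210.33320273088586, 'dist': array([-0.06266248,  0.        ,  0.        ,  0.        ,  0.        ]), 'eye': array([0.15032526, 0.48100908, 0.3737807 ]), 'rotation': array([-0.11860581, -0.07376722,  0.52864074,  0.83727536])}
```

View pics/scene0.png

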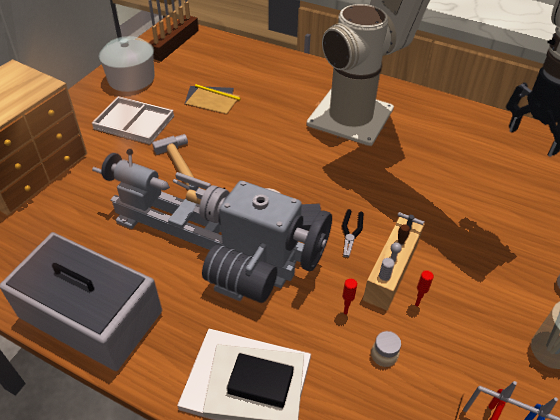

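View pics/top0.png

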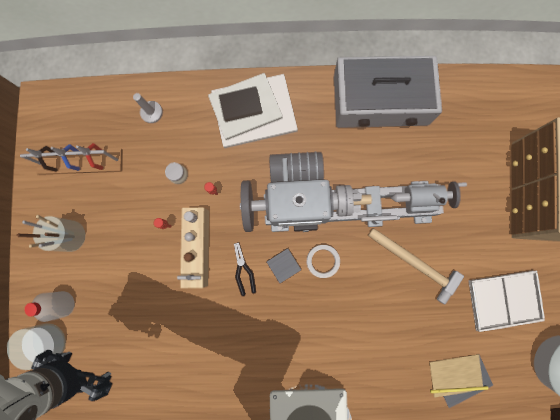

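View pics/wrist0.png

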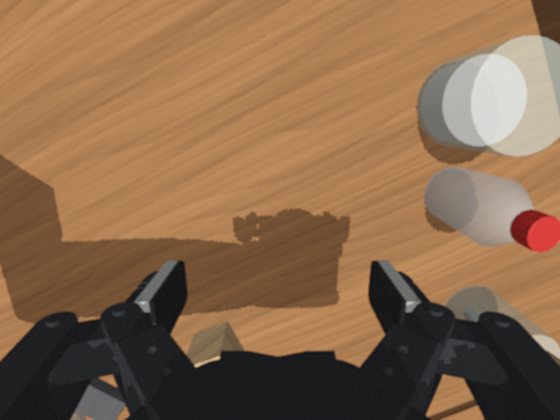

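The top view shows the block at about (192,247) with the pin probably at (190,217). The lathe hole ring is near (299,200) and the wheel near (247,205). I'll zoom in and localise them.

```bash
cat > h.py <<'E'
import numpy as np, cv2
from scipy.spatial.transform import Rotation as R
from workcell import bot, imaging, order
def km(m,):
    f=210/np.tan(np.radians(m['fovy'])/2)
    return np.array([[f,0,m['cx']],[0,f,m['cy']],[0,0,1.]])
def ray(m,px):
    K=km(m); p=cv2.undistortPoints(np.array([[px]],float),K,np.array(m['dist']))[0,0]
    d=R.from_quat(m['rotation']).apply([p[0],-p[1],-1]); return np.array(m['eye']),d/np.linalg.norm(d)
def plane(m,px,z):
    e,d=ray(m,px); return e+d*(z-e[2])/d[2]
def proj(m,P):
    c=R.from_quat(m['rotation']).inv().apply(np.array(P)-m['eye']); c=np.array([c[0],-c[1],-c[2]])
    return cv2.projectPoints(c.reshape(1,1,3),np.zeros(3),np.zeros(3),km(m),np.array(m['dist']))[0].ravel()
def tri(obs):
    A=np.zeros((3,3));b=np.zeros(3)
    for m,px in obs:
        e,d=ray(m,px);P=np.eye(3)-np.outer(d,d);A+=P;b+=P@e
    x=np.linalg.solve(A,b); return x,[np.linalg.norm((np.eye(3)-np.outer(*(2*[ray(m,p)[1]])))@(x-ray(m,p)[0])) for m,p in obs]
def st():
    o=bot.get_obs(); print('t',round(o['clock'],2),'p',np.round(o['eef_pos'],4),'q',np.round(o['tool_rot'],4),'F',np.round(o['ft_force'],1),'w',round(o['grip_width'],4)); return o
def crop(name,src,x0,y0,w,h,s):
    im=cv2.imread(src)[y0:y0+h,x0:x0+w]; cv2.imwrite(name,cv2.resize(im,None,fx=s,fy=s,interpolation=cv2.INTER_CUBIC))
E
python3 - <<'E'
from h import *
crop('pics/t1.png','pics/top0.png',140,140,200,150,4)
crop('pics/s1.png','pics/scene0.png',200,170,240,150,3.3)
mt=imaging.camera_model('top');ms=imaging.camera_model('scene')
print(R.from_quat(mt['rotation']).as_matrix().round(2))
print(plane(mt,(299,200),.18),plane(mt,(190,217),.114),plane(mt,(182,208),.07))
E
```

```text
[[-0.03  0.99 -0.12]
 [-1.   -0.03 -0.01]
 [-0.02  0.12  0.99]]
[0.55224089 0.00977363 0.18      ] [0.52896151 0.26523958 0.114     ] [0.55648594 0.29552372 0.07      ]
```

View pics/t1.png

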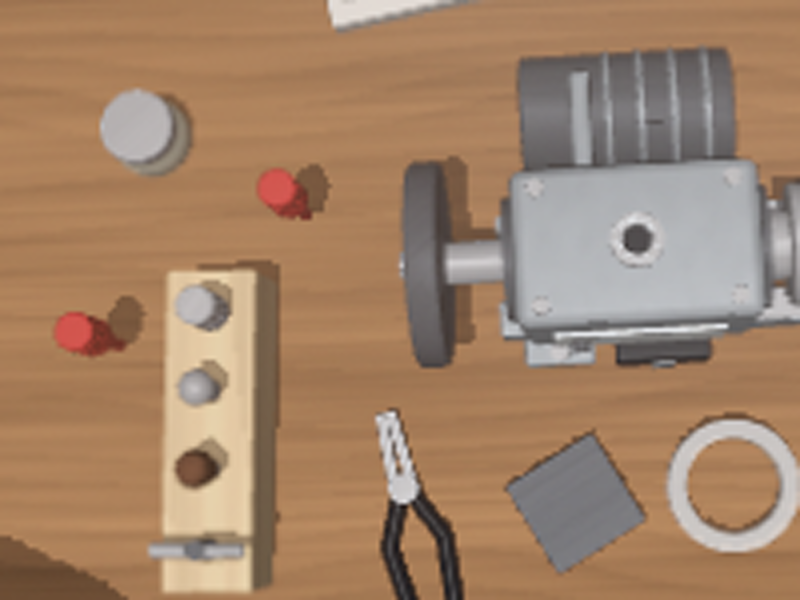

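View pics/s1.png

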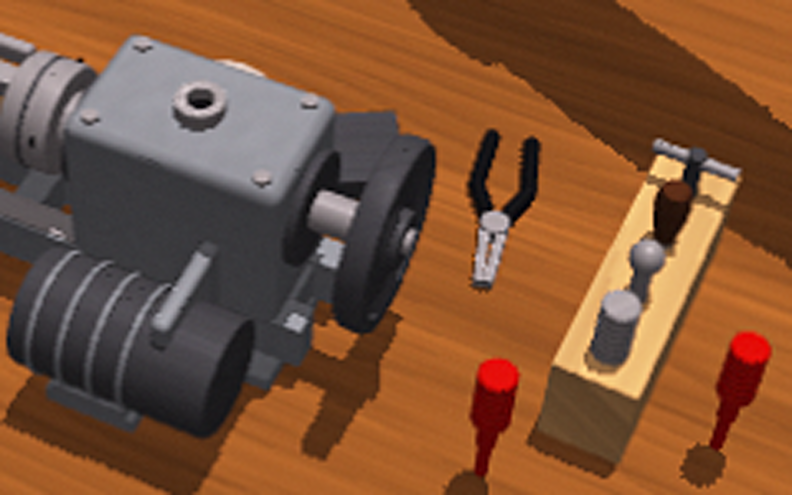

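Confirmed: the pin is the knurled cylinder at the far end of the block, and punch, scriber and key follow towards the robot. Next I triangulate.

Run:
```python
from h import *
mt=imaging.camera_model('top');ms=imaging.camera_model('scene')
T=lambda x,y:((x+.5)/4-.5+140,(y+.5)/4-.5+140)
S=lambda x,y:((x+.5)/3.3-.5+200,(y+.5)/3.3-.5+170)
print('hole',tri([(mt,T(637,239)),(ms,S(199,101))]), plane(mt,T(637,239),.18),plane(ms,S(199,101),.18))
print('pin top',tri([(mt,T(195,304)),(ms,S(621,305))]),plane(mt,T(195,304),.114),plane(ms,S(621,305),.114))
sc=[plane(mt,T(*p),.172)[:2] for p in [(533,187),(735,176),(542,305),(742,294)]]
sc2=[plane(ms,S(*p),.172)[:2] for p in [(262,177),(90,117),(310,101),(142,46)]]
for s in(sc,sc2):
  print(np.round(s,4)); print('yaw',[np.arctan2(-(s[a][0]-s[b][0]),s[a][1]-s[b][1]) for a,b in((0,1),(2,3))],'ctr',np.mean(s,0))
bl=[plane(mt,T(*p),.07)[:2] for p in [(168,271),(254,271),(163,590),(252,592)]]
print('block',np.round(bl,4))
print('red',plane(mt,T(276,190),.1),plane(mt,T(74,332),.1)); print('red',tri([(mt,T(276,190)),(ms,S(497,374))]),tri([(mt,T(74,332)),(ms,S(750,350))]))
print('tools', [plane(mt,T(*p),z) for p,z in[((199,384),.115),((193,467),.115),((197,549),.1)]])
```

```text
hole (array([0.5536684 , 0.01035835, 0.17845755]), [np.float64(0.0004182634164184207), np.float64(0.00041826341641843916)]) [0.55362601 0.01000342 0.18      ] [0.55482414 0.01146062 0.18      ]
pin top (array([0.53202471, 0.27017416, 0.11363151]), [np.float64(0.0010214654973873952), np.float64(0.0010214654973873217)]) [0.53231628 0.26910086 0.114     ] [0.53181795 0.27113321 0.114     ]
[[ 0.5855  0.0664]
 [ 0.5883 -0.0454]
 [ 0.5198  0.0631]
 [ 0.5226 -0.0467]]
yaw [np.float64(0.025087125222810546), np.float64(0.02583156538001517)] ctr [0.55405173 0.00934343]
[[ 0.5841  0.0668]
 [ 0.5882 -0.0422]
 [ 0.5184  0.0654]
 [ 0.5233 -0.044 ]]
yaw [np.float64(0.03752643314903642), np.float64(0.04446825148407878)] ctr [0.55351971 0.01148894]
block [[0.5581 0.2965]
 [0.5565 0.243 ]
 [0.3641 0.3003]
 [0.3619 0.246 ]]
red [0.6010203  0.22334358 0.1       ] [0.51914961 0.34592916 0.1       ]
red (array([0.60054776, 0.2229494 , 0.10250214]), [np.float64(9.132684321619736e-05), np.float64(9.132684321615155e-05)]) (array([0.51885275, 0.3464892 , 0.10066626]), [np.float64(0.000775078947146283), np.float64(0.0007750789471462779)])
tools [array([0.48521105, 0.26663943, 0.115     ]), array([0.43704813, 0.2704495 , 0.115     ]), array([0.38924695, 0.27206396, 0.1       ])]
```

carry_out(
  moves=[
    [0, 0.5, 0, -0.1, 0.4],
    [0, 1, 0, -0.2, 0.4],
    [0, 1, 0, -0.303, 0.4],
    [0, 1, 0, -0.303, 0.4],
  ],
)

```text
clock: 0.55
eef_pos: [0.3068, 0.4073, 0.231]
tool_rot: [0.696, 0.718, -0.0, 0.0]
ft_force: [-0.3, -0.8, 0.4]
grip_width: 0.06
```

carry_out(
  moves=[
    [-0.3, 0.4, 0, 0, 0.4],
    [-0.5, 0.75, 0, 0, 0.4],
    [-0.5, 0.75, 0, 0, 0.4],
  ],
)

```text
clock: 0.85
eef_pos: [0.3849, 0.3588, 0.231]
tool_rot: [0.698, 0.716, -0.0, 0.001]
ft_force: [-0.2, -0.3, 0.5]
grip_width: 0.0597
```

carry_out(
  moves=[
    [-0.3, 0.4, 0, 0, 0.4],
    [-0.5, 0.75, 0, 0, 0.4],
    [-0.5, 0.75, 0, 0, 0.4],
  ],
)

```text
clock: 1.15
eef_pos: [0.4612, 0.3114, 0.2308]
tool_rot: [0.698, 0.717, -0.0, 0.001]
ft_force: [-0.0, 0.0, -0.2]
grip_width: 0.0599
```

Run:
```python
from h import *
o=st(); m=imaging.camera_model('wrist'); cv2.imwrite('pics/w1.png',imaging.camera('wrist')[:,:,::-1])
print(m['eye'],proj(m,[.532,.27,.114]),proj(m,[.554,.0107,.18]))
```

```text
t 1.15 p [0.4612 0.3114 0.2308] q [ 6.975e-01  7.165e-01 -1.000e-04  6.000e-04] F [-0.   0.  -0.2] w 0.0599
[0.39007435 0.30938752 0.37379253] [231.64820019 278.05073197] [-82.20053958 324.5693562 ]
```

View pics/w1.png

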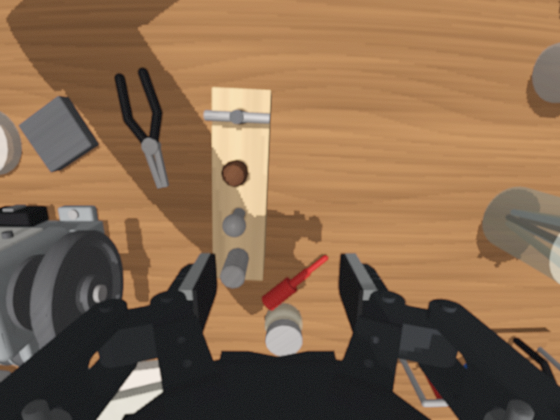

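Run:
```python
from h import *
crop('pics/w1c.png','pics/w1.png',190,200,100,100,6)
```

```text
(no output)
```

View pics/w1c.png

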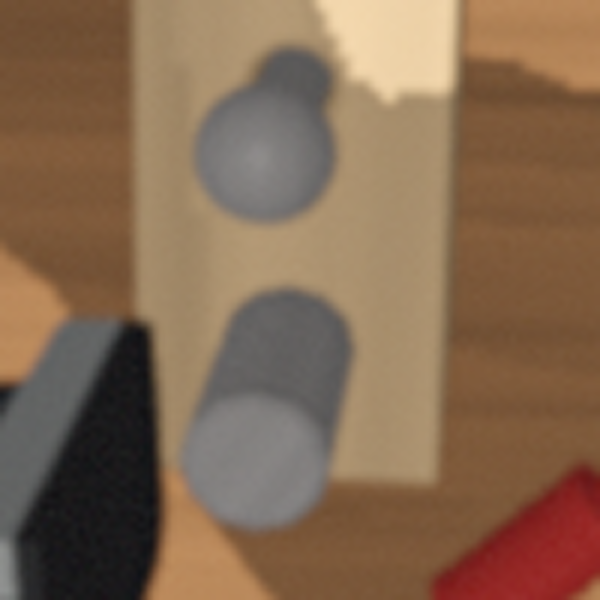

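Pin top is at (232,276) in the wrist view, so the pin is at about (0.531, 0.270). I'll move above it.

carry_out(
  moves=[
    [-0.22, 0.34, 0.2, 0, 0.4],
    [-0.43, 0.68, 0.5, 0, 0.4],
    [-0.43, 0.68, 0.6, 0, 0.4],
    [-0.43, 0.68, 0.6, 0, 0.4],
    [-0.43, 0.68, 0.6, 0, 0.4],
  ],
)

```text
clock: 1.7
eef_pos: [0.5262, 0.2737, 0.1718]
tool_rot: [0.695, 0.719, -0.0, -0.0]
ft_force: [-0.7, 0.2, 0.4]
grip_width: 0.0597
```

Run:
```python
from h import *
o=st(); print(R.from_quat(o['tool_rot']).as_matrix().round(4)); m=imaging.camera_model('wrist'); cv2.imwrite('pics/w2.png',imaging.camera('wrist')[:,:,::-1])
print(m['eye'],proj(m,[.5307,.2705,.114]))
```

```text
t 1.7 p [0.5262 0.2737 0.1718] q [ 6.951e-01  7.189e-01 -3.000e-04 -4.000e-04] F [-0.7  0.2  0.4] w 0.0597
[[-3.370e-02  9.994e-01 -1.000e-03]
 [ 9.994e-01  3.370e-02  1.000e-04]
 [ 2.000e-04 -1.000e-03 -1.000e+00]]
[0.45536761 0.27106207 0.31492616] [273.01627583 234.98217913]
```

View pics/w2.png

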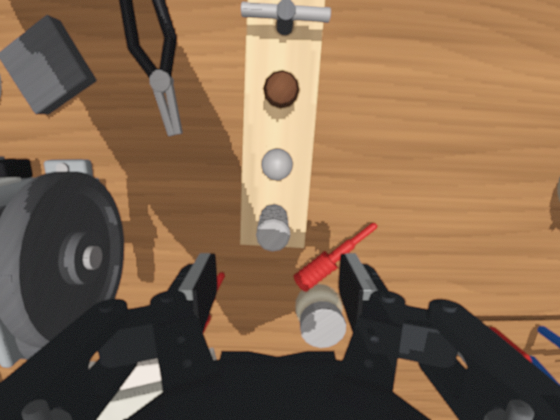

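Pin top is at (273,234), matching the prediction, with the TCP 4.5 mm short in x. I'll descend and check alignment before closing.

carry_out(
  moves=[
    [-0.034, 0.044, 0, 0, 0.4],
    [-0.034, 0.044, 0.1, 0, 0.4],
    [-0.034, 0.044, 0.3, 0, 0.4],
    [-0.034, 0.044, 0.5, 0, 0.4],
    [-0.034, 0.044, 0.7, 0, 0.4],
    [-0.034, 0.044, 0.7, 0, 0.4],
    [-0.034, 0.044, 0.7, 0, 0.4],
  ],
)

```text
clock: 2.45
eef_pos: [0.5317, 0.2695, 0.1015]
tool_rot: [0.696, 0.718, -0.0, -0.0]
ft_force: [-0.0, -0.4, 0.3]
grip_width: 0.0598
```

Run:
```python
from h import *
o=st(); cv2.imwrite('pics/w3.png',imaging.camera('wrist')[:,:,::-1]); cv2.imwrite('pics/s3.png',imaging.camera('scene')[:,:,::-1])
```

```text
t 2.45 p [0.5317 0.2695 0.1015] q [ 6.956e-01  7.185e-01 -3.000e-04 -1.000e-04] F [-0.  -0.4  0.3] w 0.0598
```

View pics/w3.png

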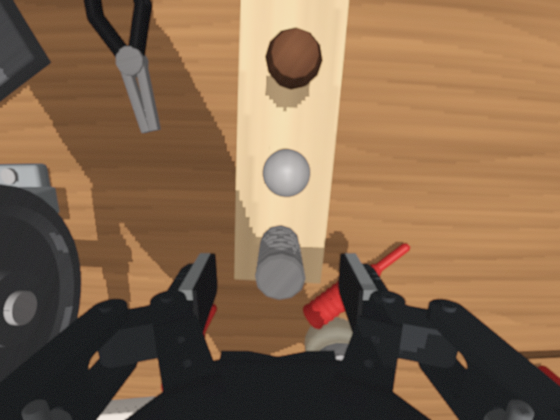

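View pics/s3.png

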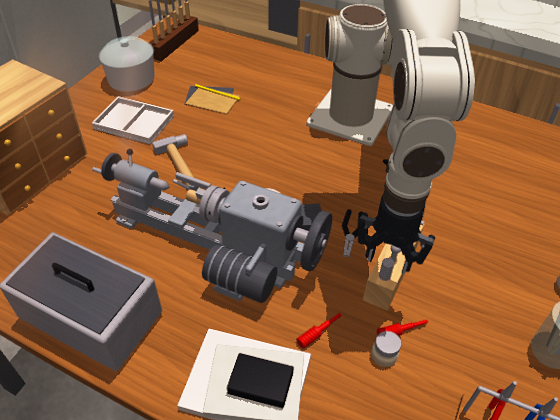

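The pin's head is centred between the pads at (280,277). The red look-alikes toppled early on, before the gripper came near them. I close on the pin, then lift.

carry_out(
  moves=[
    [0, 0, 0, 0, -1],
    [0, 0, 0, 0, -1],
    [0, 0, 0, 0, -1],
    [0, 0, 0, 0, -1],
    [0, 0, 0, 0, -1],
    [0, 0, 0, 0, -1],
  ],
)

```text
clock: 3.15
eef_pos: [0.5327, 0.27, 0.1026]
tool_rot: [0.696, 0.718, 0.001, 0.0]
ft_force: [0.2, 0.0, 6.1]
grip_width: 0.0215
```

carry_out(
  moves=[
    [0, 0, -0.1, 0, -1],
    [0, 0, -0.3, 0, -1],
    [0, 0, -0.5, 0, -1],
    [0, 0, -0.7, 0, -1],
    [0, 0, -0.9, 0, -1],
    [0, 0, -1, 0, -1],
    [0, 0, -1, 0, -1],
  ],
)

```text
clock: 3.85
eef_pos: [0.5327, 0.2697, 0.203]
tool_rot: [0.696, 0.718, 0.001, 0.001]
ft_force: [0.3, -0.4, -1.6]
grip_width: 0.0211
```

carry_out(
  moves=[
    [0, 0, -0.3, 0, -1],
    [0, 0, -0.6, 0, -1],
    [0, 0, -0.9, 0, -1],
    [0, 0, -0.9, 0, -1],
  ],
)

```text
clock: 4.25
eef_pos: [0.5334, 0.2701, 0.2949]
tool_rot: [0.696, 0.718, 0.003, 0.001]
ft_force: [0.9, 1.1, -0.6]
grip_width: 0.0211
```

Run:
```python
from h import *
o=st(); cv2.imwrite('pics/w4.png',imaging.camera('wrist')[:,:,::-1]); cv2.imwrite('pics/s4.png',imaging.camera('scene')[:,:,::-1])
```

```text
t 4.25 p [0.5334 0.2701 0.2949] q [0.6957 0.7184 0.003  0.0011] F [ 0.9  1.1 -0.6] w 0.0211
```

View pics/s4.png

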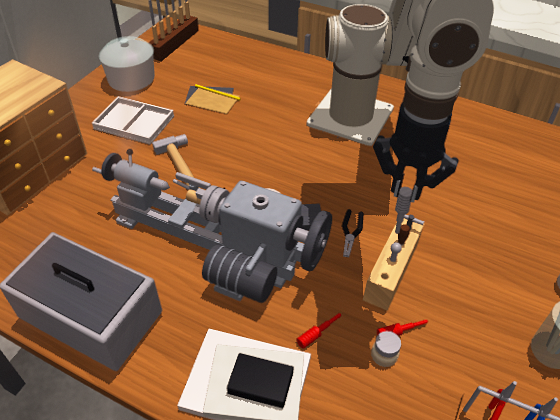

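View pics/w4.png

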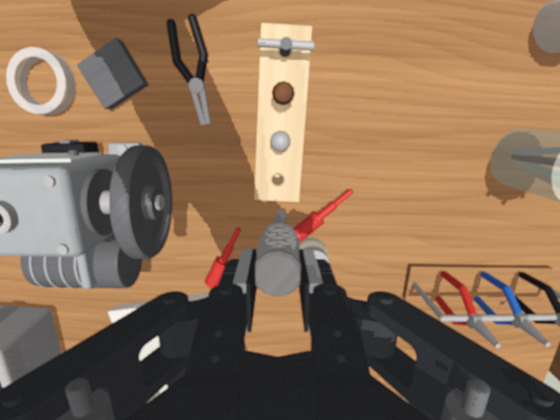

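carry_out(
  moves=[
    [-0.4, 0.04, -0.05, 0, -1],
    [-0.86, 0.04, -0.1, 0, -1],
    [-0.86, 0.04, -0.1, 0, -1],
  ],
)

```text
clock: 4.65
eef_pos: [0.5382, 0.1787, 0.2997]
tool_rot: [0.698, 0.716, -0.002, 0.0]
ft_force: [0.1, 0.8, -0.9]
grip_width: 0.021
```

carry_out(
  moves=[
    [-0.4, 0.04, 0, 0, -1],
    [-0.86, 0.04, 0, 0, -1],
    [-0.86, 0.04, 0, 0, -1],
  ],
)

```text
clock: 4.95
eef_pos: [0.5447, 0.0931, 0.2991]
tool_rot: [0.698, 0.716, -0.003, -0.001]
ft_force: [-0.5, 0.5, -1.1]
grip_width: 0.0212
```

carry_out(
  moves=[
    [-0.4, 0.04, 0, 0, -1],
    [-0.86, 0.04, 0, 0, -1],
    [-0.86, 0.04, 0, 0, -1],
    [-0.86, 0.04, 0, 0, -1],
    [-0.86, 0.04, 0, 0, -1],
  ],
)

```text
clock: 5.45
eef_pos: [0.5518, 0.013, 0.3002]
tool_rot: [0.695, 0.719, -0.001, -0.001]
ft_force: [-0.4, -0.2, -1.0]
grip_width: 0.0213
```

Run:
```python
from h import *
o=st(); 
for n in ['scene','top','wrist']: cv2.imwrite(f'pics/{n}5.png',imaging.camera(n)[:,:,::-1])
crop('pics/s5.png','pics/scene5.png',200,90,150,150,4)
crop('pics/w5.png','pics/wrist5.png',200,120,150,190,3)
st()
```

```text
t 5.45 p [0.5518 0.013  0.3002] q [ 6.954e-01  7.186e-01 -6.000e-04 -1.000e-03] F [-0.4 -0.2 -1. ] w 0.0213
t 5.6 p [0.5521 0.0134 0.3011] q [ 6.949e-01  7.191e-01 -2.000e-04 -4.000e-04] F [-0.3  0.1 -0.7] w 0.0212
```

View pics/s5.png

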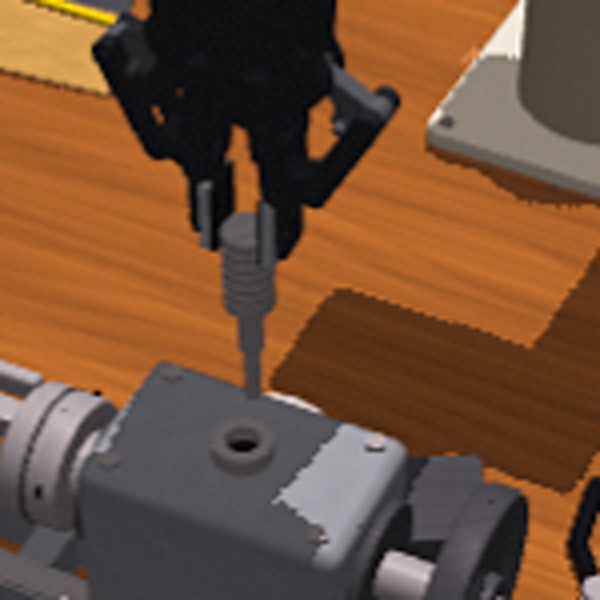

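View pics/w5.png

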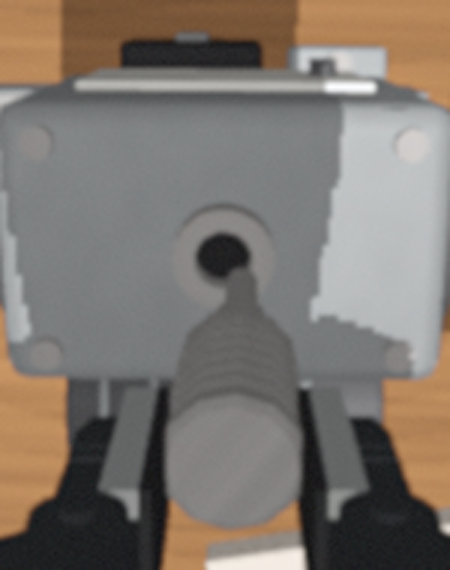

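View pics/top5.png

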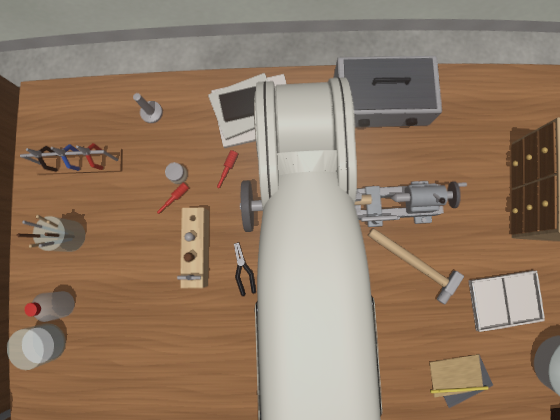

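Run:
```python
from h import *
mw=imaging.camera_model('wrist');ms=imaging.camera_model('scene')
W=lambda x,y:((x+.5)/3-.5+200,(y+.5)/3-.5+120)
S=lambda x,y:((x+.5)/4-.5+200,(y+.5)/4-.5+90)
print('hole w',plane(mw,W(223,254),.18),'s',plane(ms,S(243,440),.18),tri([(mw,W(223,254)),(ms,S(243,440))]))
print('top',tri([(mw,W(234,460)),(ms,S(245,229))]))
print('tip',tri([(mw,W(242,270)),(ms,S(254,396))]))
# colour-free axis test: project vertical pin at tcp
p=np.array([.5521,.0134])
for z in(.301+.012,.301-.032,.301-.092): print(z,(proj(ms,[*p,z])-[200,90]+.5)*4-.5,(proj(mw,[*p,z])-[200,120]+.5)*3-.5)
crop('pics/s5b.png','pics/scene5.png',240,130,50,75,8)
crop('pics/w5b.png','pics/wrist5.png',250,180,60,70,8)
```

```text
hole w [0.55162323 0.00998746 0.18      ] s [0.55297991 0.01139135 0.18      ] (array([0.55185515, 0.01034258, 0.17853623]), [np.float64(0.00038975186781869053), np.float64(0.0003897518678187906)])
top (array([0.55067827, 0.01290732, 0.31068519]), [np.float64(0.00018980652810277632), np.float64(0.00018980652810279014)])
tip (array([0.54853363, 0.01520418, 0.2074199 ]), [np.float64(8.014025828628468e-06), np.float64(8.014025828611439e-06)])
0.313 [244.85167541 227.26043555] [235.71097109 475.57513592]
0.269 [245.79591795 302.26203038] [235.15851667 370.0926638 ]
0.209 [247.0233038  397.15174722] [234.7078144  284.42015378]
```

View pics/s5b.png

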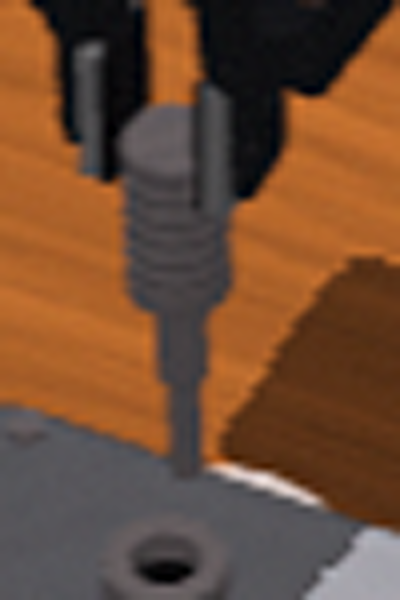

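View pics/w5b.png

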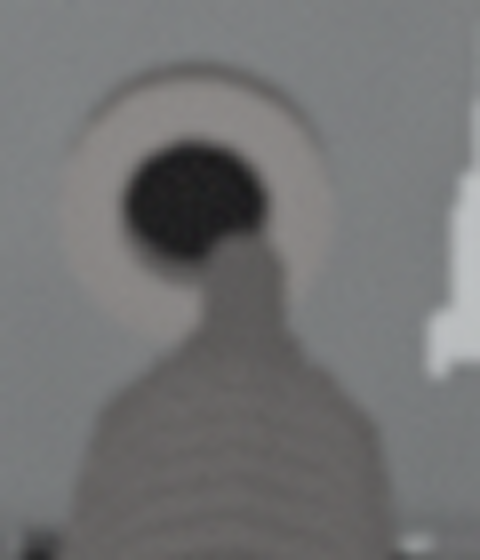

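The pin tip is about 5 mm off the hole in y and 3 mm in x, with a slight tilt of about 0.03 rad. I'll correct it, descend partway and look again.

carry_out(
  moves=[
    [-0.046, 0.031, 0, 0, -1],
    [-0.046, 0.031, 0.08, 0, -1],
    [-0.046, 0.031, 0.16, 0, -1],
    [-0.046, 0.031, 0.2, 0, -1],
    [-0.046, 0.031, 0.2, 0, -1],
    [-0.046, 0.031, 0.2, 0, -1],
  ],
)

```text
clock: 6.2
eef_pos: [0.5554, 0.0075, 0.2813]
tool_rot: [0.696, 0.718, -0.0, -0.0]
ft_force: [-0.3, 0.0, -0.9]
grip_width: 0.0209
```

Run:
```python
from h import *
o=st(); 
for n in ['scene','wrist']: cv2.imwrite(f'pics/{n}6.png',imaging.camera(n)[:,:,::-1])
a=cv2.resize(cv2.imread('pics/scene6.png')[140:215,235:285],None,fx=8,fy=8,interpolation=2)
b=cv2.resize(cv2.imread('pics/wrist6.png')[160:235,250:300],None,fx=8,fy=8,interpolation=2)
cv2.imwrite('pics/c6.png',np.hstack([a,b]))
```

```text
t 6.2 p [0.5554 0.0075 0.2813] q [ 6.957e-01  7.183e-01 -2.000e-04 -2.000e-04] F [-0.3  0.  -0.9] w 0.0209
```

View pics/c6.png

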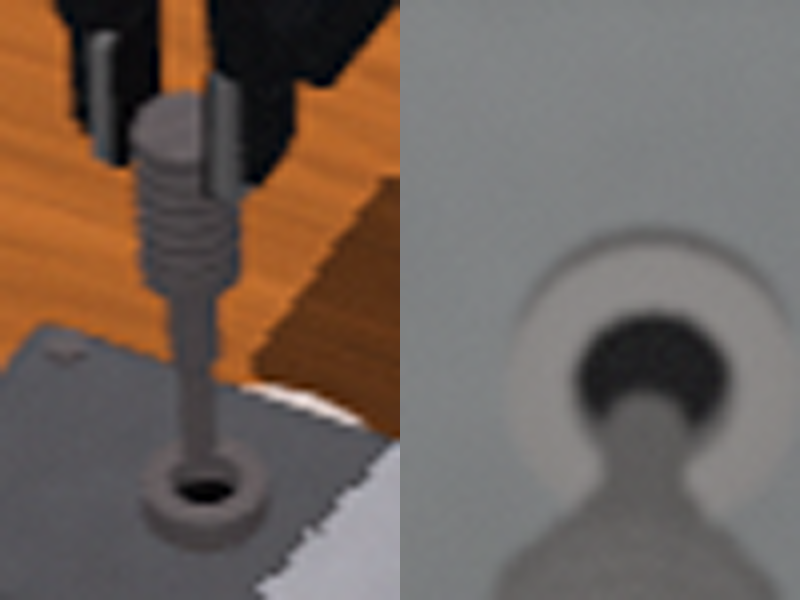

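Run:
```python
from h import *
mw=imaging.camera_model('wrist');ms=imaging.camera_model('scene')
W=lambda x,y:((x+.5)/8-.5+250,(y+.5)/8-.5+160)
S=lambda x,y:((x+.5)/8-.5+235,(y+.5)/8-.5+140)
print('hole',tri([(mw,W(252,380)),(ms,S(205,486))]),plane(mw,W(252,380),.18),plane(ms,S(205,486),.18))
print('tip',tri([(mw,W(247,402)),(ms,S(198,460))]))
```

```text
hole (array([0.55280264, 0.01038931, 0.17753402]), [np.float64(0.0004214861367867035), np.float64(0.0004214861367867434)]) [0.55229639 0.00995322 0.18      ] [0.55474927 0.01192246 0.18      ]
tip (array([0.55298054, 0.00930712, 0.18600937]), [np.float64(0.00011013054554184152), np.float64(0.0001101305455417962)])
```

carry_out(
  moves=[
    [0.01, 0, 0.05, 0, -1],
    [0.01, 0, 0.1, 0, -1],
    [0.01, 0, 0.15, 0, -1],
    [0.01, 0, 0.2, 0, -1],
    [0.01, 0, 0.2, 0, -1],
  ],
)

```text
clock: 6.8
eef_pos: [0.5549, 0.0085, 0.2603]
tool_rot: [0.696, 0.718, -0.001, -0.001]
ft_force: [0.5, 1.5, -1.3]
grip_width: 0.0209
```

carry_out(
  moves=[
    [0, 0, 0.04, 0, -1],
    [0, 0, 0.08, 0, -1],
    [0, 0, 0.12, 0, -1],
    [0, 0, 0.16, 0, -1],
    [0, 0, 0.16, 0, -1],
  ],
)

```text
clock: 7.3
eef_pos: [0.5551, 0.0085, 0.2447]
tool_rot: [0.696, 0.718, -0.001, -0.0]
ft_force: [-1.5, 0.0, -0.1]
grip_width: 0.0211
```

Run:
```python
from h import *
o=st(); 
for n in ['scene']: cv2.imwrite(f'pics/{n}7.png',imaging.camera(n)[:,:,::-1])
crop('pics/c7.png','pics/scene7.png',235,140,75,75,8)
```

```text
t 7.3 p [0.5551 0.0085 0.2447] q [ 6.957e-01  7.184e-01 -5.000e-04 -5.000e-04] F [-1.5  0.  -0.1] w 0.0211
```

View pics/c7.png

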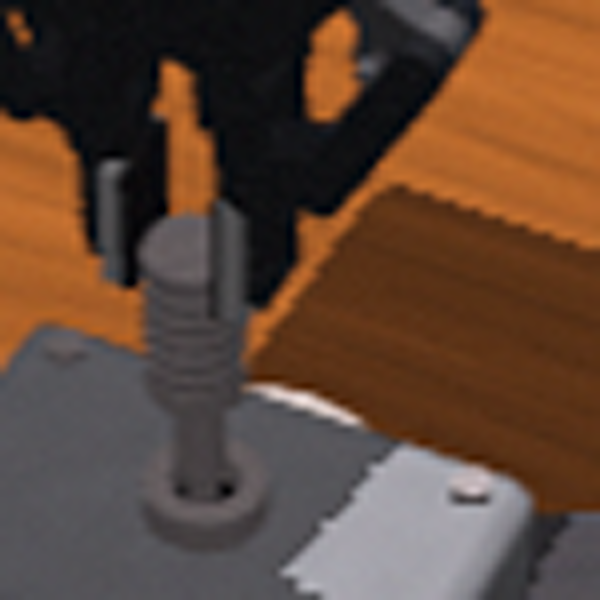

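The nose is well into the hole, with low forces. I continue down to about 3 mm above the spindle.

carry_out(
  moves=[
    [0, 0, 0.03, 0, -1],
    [0, 0, 0.06, 0, -1],
    [0, 0, 0.08, 0, -1],
    [0, 0, 0.1, 0, -1],
    [0, 0, 0.1, 0, -1],
  ],
)

```text
clock: 7.85
eef_pos: [0.5553, 0.0085, 0.2351]
tool_rot: [0.696, 0.718, -0.0, -0.0]
ft_force: [0.2, -1.2, -1.5]
grip_width: 0.0211
```

carry_out(
  moves=[
    [0, 0, 0, 0, -0.3],
    [0, 0, 0, 0, 0],
    [0, 0, 0, 0, 0.2],
    [0, 0, 0, 0, 0.2],
    [0, 0, 0, 0, 0.2],
  ],
)

```text
clock: 8.35
eef_pos: [0.5556, 0.0084, 0.2357]
tool_rot: [0.696, 0.718, 0.0, 0.0]
ft_force: [0.8, 0.1, -0.3]
grip_width: 0.0513
```

carry_out(
  moves=[
    [0, 0, -0.3, 0, 0.2],
    [0, 0, -0.7, 0, 0.2],
    [0, 0, -0.8, 0, 0.2],
    [0, 0, -0.8, 0, 0.2],
  ],
)

```text
clock: 8.75
eef_pos: [0.5567, 0.0085, 0.3179]
tool_rot: [0.696, 0.718, 0.002, 0.002]
ft_force: [-0.0, -0.2, -1.3]
grip_width: 0.051
```

Run:
```python
from h import *
o=st(); 
for n in ['scene']: cv2.imwrite(f'pics/{n}8.png',imaging.camera(n)[:,:,::-1])
crop('pics/c8.png','pics/scene8.png',235,140,75,75,8)
```

```text
t 8.75 p [0.5567 0.0085 0.3179] q [0.6956 0.7184 0.0018 0.0018] F [-0.  -0.2 -1.3] w 0.051
```

View pics/c8.png

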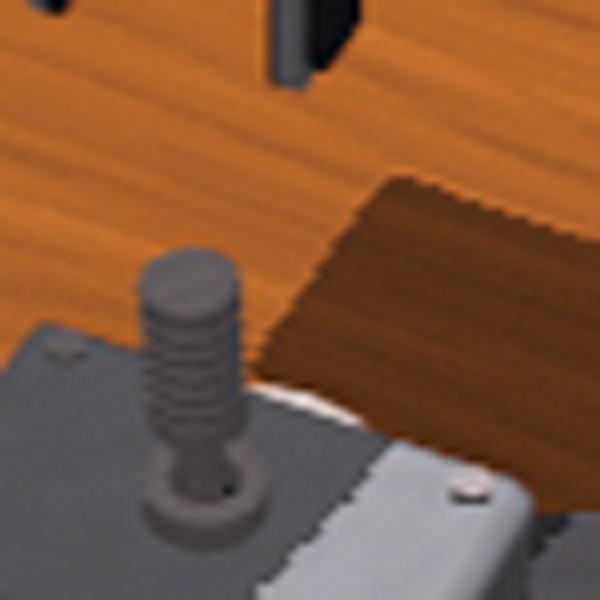

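The pin stands free in the hole, head top at about (190,283) in the crop. Next is the handwheel, whose centre I put at about (0.550, 0.130). I approach the robot-side edge of the rim from above.

carry_out(
  moves=[
    [0.3, -0.1, 0, 0, 0.1],
    [0.65, -0.2, 0, 0, 0],
    [0.65, -0.2, 0, 0, 0],
  ],
)

```text
clock: 9.1
eef_pos: [0.5315, 0.0757, 0.3135]
tool_rot: [0.694, 0.72, -0.001, -0.002]
ft_force: [1.0, -0.4, 0.3]
grip_width: 0.043
```

carry_out(
  moves=[
    [0.3, -0.1, 0, 0, 0],
    [0.58, -0.14, 0.2, 0, 0],
    [0.58, -0.14, 0.6, 0, 0],
    [0.58, -0.14, 0.8, 0, 0],
    [0.58, -0.14, 0.8, 0, 0],
    [0.58, -0.14, 0.8, 0, 0],
  ],
)

```text
clock: 9.7
eef_pos: [0.5172, 0.1298, 0.2348]
tool_rot: [0.696, 0.718, -0.001, -0.0]
ft_force: [0.6, -0.5, 0.4]
grip_width: 0.0425
```

Run:
```python
from h import *
o=st(); m=imaging.camera_model('wrist')
for n in ['scene','wrist']: cv2.imwrite(f'pics/{n}9.png',imaging.camera(n)[:,:,::-1])
b=cv2.imread('pics/wrist9.png')
y=np.array([-.032,1,0]);x=np.array([1,.032,0]);c=np.array([.5497,.1305,.12])
for s in(-.009,.009):
  for a in np.arange(-1.5,1.51,.25):
    p=proj(m,c+s*y+.06*(np.sin(a)*x+np.cos(a)*np.array([0,0,1]))); cv2.circle(b,tuple(int(v) for v in p),2,(0,255,0),-1)
cv2.imwrite('pics/c9.png',b)
```

```text
t 9.7 p [0.5172 0.1298 0.2348] q [ 6.958e-01  7.182e-01 -1.000e-03 -5.000e-04] F [ 0.6 -0.5  0.4] w 0.0425
```

View pics/c9.png

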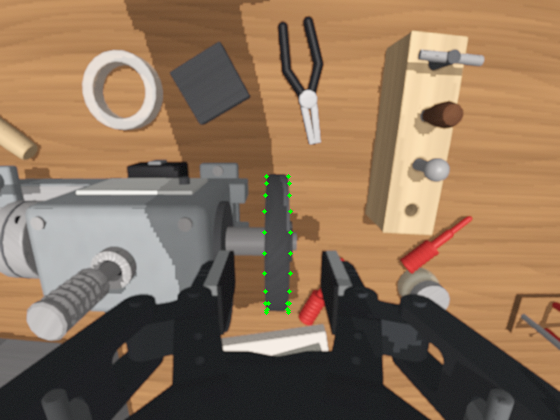

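View pics/scene9.png

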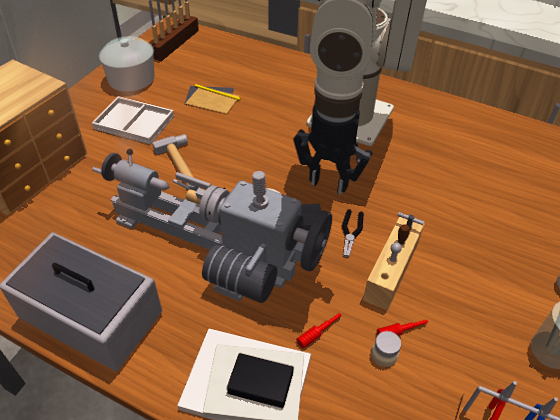

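The predicted wheel outline fits the picture exactly, with the wheel centred between the jaws. I descend to the rim and pinch it.

carry_out(
  moves=[
    [0, 0.015, 0.15, 0, 0],
    [0, 0.015, 0.35, 0, 0],
    [0, 0.015, 0.55, 0, 0],
    [0, 0.015, 0.69, 0, 0],
    [0, 0.015, 0.69, 0, 0],
  ],
)

```text
clock: 10.3
eef_pos: [0.5187, 0.1299, 0.1659]
tool_rot: [0.696, 0.718, -0.001, -0.0]
ft_force: [-0.5, 0.2, 1.3]
grip_width: 0.0431
```

carry_out(
  moves=[
    [0, 0, 0, 0, -0.3],
    [0, 0, 0, 0, -1],
    [0, 0, 0, 0, -1],
    [0, 0, 0, 0, -1],
    [0, 0, 0, 0, -1],
  ],
)

```text
clock: 10.8
eef_pos: [0.5198, 0.1296, 0.1683]
tool_rot: [0.696, 0.718, 0.001, 0.001]
ft_force: [-1.6, -3.5, 6.0]
grip_width: 0.0153
```

```bash
cat > look.py <<'E'
from h import *
import sys
o=st(); n=sys.argv[1]
im=imaging.camera('scene')[:,:,::-1]; cv2.imwrite(f'pics/L{n}.png',im)
ref=cv2.imread('pics/scene9.png')
# pin-head tracking: template = head top region in the reference
x0,y0,w,h=248,164,22,26
t=ref[y0:y0+h,x0:x0+w]
r=cv2.matchTemplate(im[y0-8:y0+h+16,x0-8:x0+w+8].copy(),t,cv2.TM_SQDIFF)
_,_,loc,_=cv2.minMaxLoc(r); i,j=loc
f=lambda a,b,c:(a-c)/(2*(a-2*b+c)) if a-2*b+c else 0
dy=j-8+(f(r[j-1,i],r[j,i],r[j+1,i]) if 0<j<r.shape[0]-1 else 0)
ms=imaging.camera_model('scene'); k=(proj(ms,[.5535,.0105,.238])-proj(ms,[.5535,.0105,.244]))[1]/6
print('head shift px',i-8,round(dy,2),'=> drop mm',round(dy/k,1),'k',round(k,2))
c=im[140:215,235:285]; cv2.imwrite(f'pics/L{n}c.png',cv2.resize(c,None,fx=6,fy=6,interpolation=2))
E
python3 look.py 0
```

```text
t 10.8 p [0.5198 0.1296 0.1683] q [6.959e-01 7.181e-01 6.000e-04 1.400e-03] F [-1.6 -3.5  6. ] w 0.0153
head shift px 0 0.08 => drop mm 0.2 k 0.4
```

View pics/L0.png

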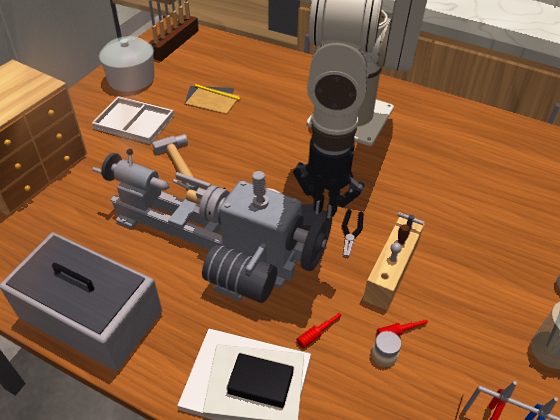

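The rim is gripped and the pin has not moved. I now turn in steps of about 0.15 rad, checking force and pin height after each.

carry_out(
  moves=[
    [0, 0.013, -0.009, 0, -1],
    [0, 0.025, -0.018, 0, -1],
    [0, 0.038, -0.026, 0, -1],
    [0, 0.05, -0.034, 0, -1],
    [0, 0.063, -0.042, 0, -1],
  ],
)

```text
clock: 11.35
eef_pos: [0.5235, 0.1298, 0.1701]
tool_rot: [0.696, 0.718, -0.002, -0.001]
ft_force: [-4.7, -3.2, 1.0]
grip_width: 0.0152
```

```bash
python3 look.py 1
```

```text
t 11.35 p [0.5235 0.1298 0.1701] q [ 0.6958  0.7183 -0.0021 -0.001 ] F [-4.7 -3.2  1. ] w 0.0152
head shift px 1 -0.42 => drop mm -1.1 k 0.4
```

carry_out(
  moves=[
    [0, 0.014, -0.007, 0, -1],
    [0, 0.028, -0.013, 0, -1],
    [0, 0.042, -0.02, 0, -1],
    [0, 0.056, -0.026, 0, -1],
    [0, 0.069, -0.032, 0, -1],
  ],
)

```text
clock: 11.9
eef_pos: [0.5279, 0.1299, 0.1719]
tool_rot: [0.696, 0.718, -0.004, -0.003]
ft_force: [-1.2, -5.0, -4.6]
grip_width: 0.0153
```

```bash
python3 look.py 2
```

```text
t 11.9 p [0.5279 0.1299 0.1719] q [ 0.6956  0.7184 -0.0044 -0.003 ] F [-1.2 -5.  -4.6] w 0.0153
head shift px 1 -0.41 => drop mm -1.0 k 0.4
```

View pics/L2c.png

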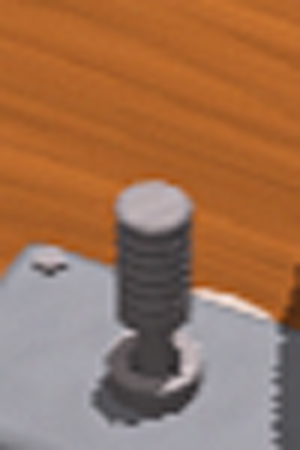

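carry_out(
  moves=[
    [0, 0.015, -0.003, 0, -1],
    [0, 0.03, -0.006, 0, -1],
    [0, 0.045, -0.009, 0, -1],
    [0, 0.06, -0.012, 0, -1],
    [0, 0.075, -0.015, 0, -1],
  ],
)

```text
clock: 12.45
eef_pos: [0.5388, 0.1302, 0.1739]
tool_rot: [0.696, 0.718, -0.002, -0.001]
ft_force: [-2.6, -5.4, -8.7]
grip_width: 0.0154
```

```bash
sed -i "s/scene9.png/L2.png/" look.py; python3 look.py 3
```

```text
t 12.45 p [0.5388 0.1302 0.1739] q [ 6.964e-01  7.176e-01 -1.800e-03 -7.000e-04] F [-2.6 -5.4 -8.7] w 0.0154
head shift px 0 0.01 => drop mm 0.0 k 0.4
```

carry_out(
  moves=[
    [0, 0.015, 0.002, 0, -1],
    [0, 0.03, 0.004, 0, -1],
    [0, 0.045, 0.006, 0, -1],
    [0, 0.06, 0.008, 0, -1],
    [0, 0.075, 0.01, 0, -1],
  ],
)

```text
clock: 13.0
eef_pos: [0.5467, 0.1305, 0.1745]
tool_rot: [0.696, 0.718, -0.001, -0.0]
ft_force: [-0.3, -4.3, -4.3]
grip_width: 0.0152
```

```bash
python3 look.py 4
```

```text
t 13.0 p [0.5467 0.1305 0.1745] q [ 0.6961  0.7179 -0.0009 -0.    ] F [-0.3 -4.3 -4.3] w 0.0152
head shift px 0 0.06 => drop mm 0.2 k 0.4
```

carry_out(
  moves=[
    [0, 0.015, 0.002, 0, -1],
    [0, 0.03, 0.004, 0, -1],
    [0, 0.045, 0.006, 0, -1],
    [0, 0.06, 0.008, 0, -1],
    [0, 0.075, 0.01, 0, -1],
  ],
)

```text
clock: 13.55
eef_pos: [0.5554, 0.1307, 0.1744]
tool_rot: [0.696, 0.718, 0.0, 0.001]
ft_force: [-3.1, -5.9, 2.6]
grip_width: 0.0154
```

```bash
python3 look.py 5
```

```text
t 13.55 p [0.5554 0.1307 0.1744] q [6.964e-01 7.177e-01 2.000e-04 1.000e-03] F [-3.1 -5.9  2.6] w 0.0154
head shift px 0 -0.04 => drop mm -0.1 k 0.4
```

carry_out(
  moves=[
    [0, 0.015, 0.002, 0, -1],
    [0, 0.03, 0.005, 0, -1],
    [0, 0.045, 0.008, 0, -1],
    [0, 0.06, 0.012, 0, -1],
    [0, 0.073, 0.016, 0, -1],
  ],
)

```text
clock: 14.1
eef_pos: [0.5625, 0.1309, 0.1737]
tool_rot: [0.696, 0.718, 0.0, 0.001]
ft_force: [-4.7, -6.2, 5.8]
grip_width: 0.015
```

```bash
python3 look.py 6
```

```text
t 14.1 p [0.5625 0.1309 0.1737] q [6.963e-01 7.177e-01 3.000e-04 1.000e-03] F [-4.7 -6.2  5.8] w 0.015
head shift px 0 0.02 => drop mm 0.0 k 0.4
```

carry_out(
  moves=[
    [0, 0.015, 0.003, 0, -1],
    [0, 0.029, 0.006, 0, -1],
    [0, 0.043, 0.01, 0, -1],
    [0, 0.058, 0.014, 0, -1],
    [0, 0.072, 0.019, 0, -1],
  ],
)

```text
clock: 14.65
eef_pos: [0.5693, 0.1311, 0.1722]
tool_rot: [0.696, 0.718, 0.0, 0.001]
ft_force: [-5.9, -6.5, 8.7]
grip_width: 0.0152
```

```bash
python3 look.py 7
```

```text
t 14.65 p [0.5693 0.1311 0.1722] q [0.6957 0.7184 0.     0.001 ] F [-5.9 -6.5  8.7] w 0.0152
head shift px 0 0.03 => drop mm 0.1 k 0.4
```

carry_out(
  moves=[
    [0, 0.014, 0.005, 0, -1],
    [0, 0.028, 0.011, 0, -1],
    [0, 0.042, 0.017, 0, -1],
    [0, 0.055, 0.023, 0, -1],
  ],
)

```text
clock: 15.1
eef_pos: [0.5767, 0.1313, 0.1704]
tool_rot: [0.696, 0.718, 0.002, 0.002]
ft_force: [1.8, -6.6, 5.3]
grip_width: 0.0153
```

```bash
python3 look.py 8
```

```text
t 15.1 p [0.5767 0.1313 0.1704] q [0.6957 0.7183 0.0016 0.0024] F [ 1.8 -6.6  5.3] w 0.0153
head shift px 0 0.07 => drop mm 0.2 k 0.4
```

carry_out(
  moves=[
    [0, 0.014, 0.008, 0, -1],
    [0, 0.027, 0.016, 0, -1],
    [0, 0.041, 0.025, 0, -1],
    [0, 0.054, 0.034, 0, -1],
  ],
)

```text
clock: 15.55
eef_pos: [0.583, 0.1315, 0.1678]
tool_rot: [0.696, 0.718, 0.002, 0.003]
ft_force: [-2.5, -6.6, 6.5]
grip_width: 0.0147
```

```bash
python3 look.py 9
```

```text
t 15.55 p [0.583  0.1315 0.1678] q [0.6959 0.7181 0.0025 0.0031] F [-2.5 -6.6  6.5] w 0.0147
head shift px 0 0.16 => drop mm 0.4 k 0.4
```

View pics/L9.png

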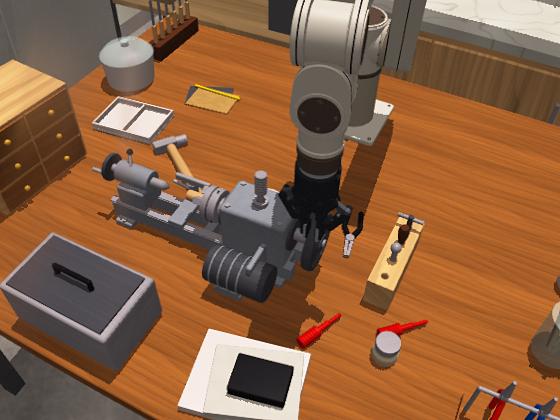

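carry_out(
  moves=[
    [0, 0.013, 0.01, 0, -1],
    [0, 0.025, 0.02, 0, -1],
    [0, 0.037, 0.031, 0, -1],
    [0, 0.05, 0.042, 0, -1],
  ],
)

```text
clock: 16.0
eef_pos: [0.5892, 0.1316, 0.1645]
tool_rot: [0.696, 0.718, 0.003, 0.004]
ft_force: [-0.0, -6.9, 11.3]
grip_width: 0.0152
```

```bash
python3 look.py 10
python3 - <<'E'
from h import *
ms=imaging.camera_model('scene')
for z in (.18,.19,.2,.21,.244): print(z,(proj(ms,[.5535,.0105,z])-[235,140]+.5)*6-.5)
E
```

```text
t 16.0 p [0.5892 0.1316 0.1645] q [0.6963 0.7178 0.0035 0.0041] F [-0.  -6.9 11.3] w 0.0152
head shift px 0 5.07 => drop mm 12.8 k 0.4
0.18 [151.50257698 360.37282588]
0.19 [151.14018804 338.39557805]
0.2 [150.77414204 316.10983116]
0.21 [150.40440342 293.50972528]
0.244 [149.1192048  214.23629127]
```

View pics/L10c.png

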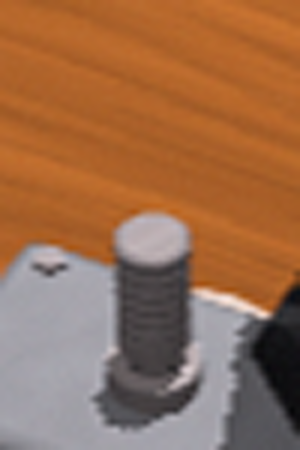

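The pin caught: the head top dropped about 5 px, roughly 12 mm. I stop turning and release the wheel.

carry_out(
  moves=[
    [0, 0, 0, 0, -0.3],
    [0, 0, 0, 0, 0],
    [0, 0, 0, 0, 0],
    [0, 0, 0, 0, 0],
    [0, 0, -0.2, 0, 0],
    [0, 0, -0.5, 0, 0],
    [0, 0, -0.9, 0, 0],
    [0, 0, -1, 0, 0],
    [0, 0, -1, 0, 0],
  ],
)

```text
clock: 16.95
eef_pos: [0.5864, 0.1331, 0.2623]
tool_rot: [0.695, 0.719, 0.002, 0.001]
ft_force: [0.2, 0.5, -0.1]
grip_width: 0.0428
```

```bash
python3 look.py 11
```

```text
t 16.95 p [0.5864 0.1331 0.2623] q [0.6955 0.7185 0.0022 0.0012] F [ 0.2  0.5 -0.1] w 0.0428
head shift px 0 5.44 => drop mm 13.7 k 0.4
```

View pics/L11c.png

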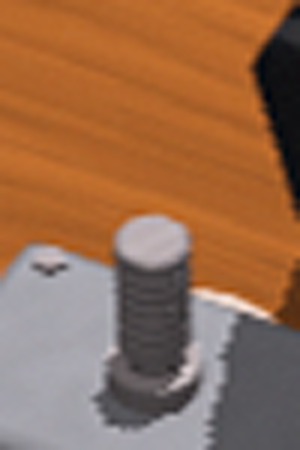

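carry_out(
  moves=[
    [0, 0, -0.2, 0, -0.3],
    [-0.1, -0.06, -0.3, 0, -1],
    [-0.4, -0.12, -0.3, 0, -1],
    [-0.6, -0.18, -0.3, 0, -1],
    [-0.6, -0.18, -0.3, 0, -1],
  ],
)

```text
clock: 17.5
eef_pos: [0.5678, 0.0692, 0.2891]
tool_rot: [0.697, 0.717, -0.001, -0.0]
ft_force: [0.1, 0.8, -1.4]
grip_width: -0.0
```

carry_out(
  moves=[
    [-0.3, -0.1, 0, 0, -1],
    [-0.6, -0.18, 0, 0, -1],
    [-0.6, -0.18, 0, 0, -1],
    [-0.6, -0.18, 0, 0, -1],
    [-0.6, -0.18, 0, 0, -1],
  ],
)

```text
clock: 18.0
eef_pos: [0.553, 0.0121, 0.2895]
tool_rot: [0.695, 0.719, -0.0, -0.0]
ft_force: [0.1, 0.1, 0.3]
grip_width: -0.0001
```

```bash
python3 look.py 12
python3 - <<'E'
from h import *
cv2.imwrite('pics/w12.png',imaging.camera('wrist')[:,:,::-1])
E
```

```text
t 18.0 p [0.553  0.0121 0.2895] q [ 6.954e-01  7.186e-01 -1.000e-04 -4.000e-04] F [0.1 0.1 0.3] w -0.0001
head shift px 0 0.17 => drop mm 0.4 k 0.4
```

View pics/w12.png

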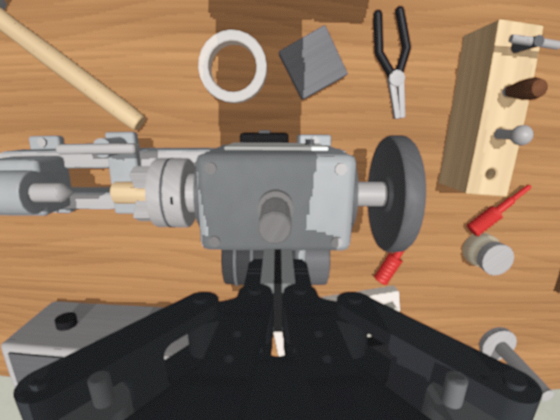

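View pics/L12c.png

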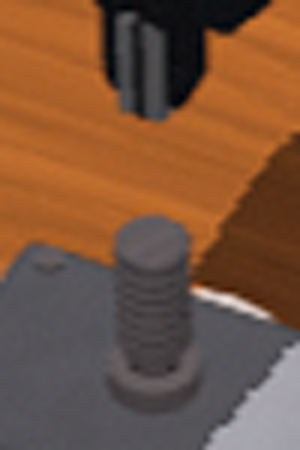

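The closed fingertips are over the pin. I approach to just above the head, then press in small steps.

carry_out(
  moves=[
    [-0.01, 0, 0.1, 0, -1],
    [-0.01, 0, 0.2, 0, -1],
    [-0.01, 0, 0.27, 0, -1],
    [-0.01, 0, 0.27, 0, -1],
  ],
)

```text
clock: 18.5
eef_pos: [0.552, 0.0106, 0.261]
tool_rot: [0.696, 0.718, -0.001, -0.001]
ft_force: [-0.1, -0.8, 0.9]
grip_width: -0.0
```

carry_out(
  moves=[
    [0, 0, 0.02, 0, -1],
    [0, 0, 0.04, 0, -1],
    [0, 0, 0.06, 0, -1],
    [0, 0, 0.06, 0, -1],
  ],
)

```text
clock: 18.9
eef_pos: [0.553, 0.0104, 0.2569]
tool_rot: [0.696, 0.718, -0.0, -0.0]
ft_force: [-0.2, -1.1, 0.7]
grip_width: -0.0001
```

carry_out(
  moves=[
    [0, 0, 0.015, 0, -1],
    [0, 0, 0.03, 0, -1],
    [0, 0, 0.03, 0, -1],
  ],
)

```text
clock: 19.2
eef_pos: [0.5529, 0.0104, 0.2538]
tool_rot: [0.696, 0.718, -0.0, -0.0]
ft_force: [0.2, 0.2, 0.6]
grip_width: 0.0002
```

```bash
python3 look.py 13
```

```text
t 19.2 p [0.5529 0.0104 0.2538] q [ 6.957e-01  7.184e-01 -1.000e-04 -1.000e-04] F [0.2 0.2 0.6] w 0.0002
head shift px 0 6.0 => drop mm 15.1 k 0.4
```

View pics/L13c.png

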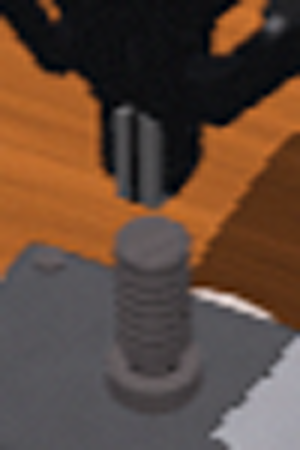

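The fingertips are still about 15 mm above the head: tips at row 203, head centre at row 242. The tips are only about 8 mm ahead of the TCP, so I continue down by feel.

carry_out(
  moves=[
    [0, 0, 0.03, 0, -1],
    [0, 0, 0.06, 0, -1],
    [0, 0, 0.08, 0, -1],
    [0, 0, 0.1, 0, -1],
    [0, 0, 0.1, 0, -1],
  ],
)

```text
clock: 19.75
eef_pos: [0.5528, 0.0104, 0.2436]
tool_rot: [0.696, 0.718, -0.0, -0.0]
ft_force: [-0.2, 0.9, 0.2]
grip_width: 0.0002
```

```bash
python3 look.py 14
```

```text
t 19.75 p [0.5528 0.0104 0.2436] q [ 6.956e-01  7.184e-01 -3.000e-04 -3.000e-04] F [-0.2  0.9  0.2] w 0.0002
head shift px -8 7.02 => drop mm 17.7 k 0.4
```

View pics/L14c.png

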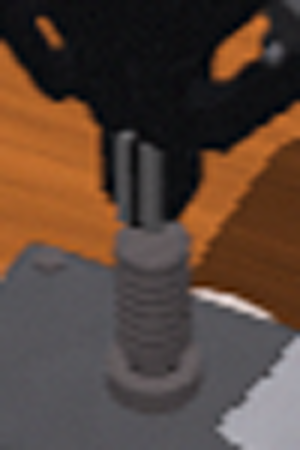

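carry_out(
  moves=[
    [0, 0, 0.01, 0, -1],
    [0, 0, 0.02, 0, -1],
    [0, 0, 0.03, 0, -1],
    [0, 0, 0.04, 0, -1],
    [0, 0, 0.05, 0, -1],
    [0, 0, 0.05, 0, -1],
  ],
)

```text
clock: 20.4
eef_pos: [0.5529, 0.0104, 0.2388]
tool_rot: [0.696, 0.718, -0.0, -0.0]
ft_force: [-0.2, -0.6, -0.5]
grip_width: 0.0001
```

carry_out(
  moves=[
    [0, 0, 0.01, 0, -1],
    [0, 0, 0.02, 0, -1],
    [0, 0, 0.02, 0, -1],
  ],
)

```text
clock: 20.7
eef_pos: [0.5529, 0.0104, 0.2368]
tool_rot: [0.696, 0.718, -0.0, -0.0]
ft_force: [-0.1, 0.6, -0.5]
grip_width: 0.0002
```

carry_out(
  moves=[
    [0, 0, 0.01, 0, -1],
    [0, 0, 0.02, 0, -1],
    [0, 0, 0.02, 0, -1],
  ],
)

```text
clock: 21.0
eef_pos: [0.5529, 0.0104, 0.2348]
tool_rot: [0.696, 0.718, -0.0, -0.0]
ft_force: [0.3, 0.6, -0.3]
grip_width: 0.0002
```

carry_out(
  moves=[
    [0, 0, 0.01, 0, -1],
    [0, 0, 0.02, 0, -1],
    [0, 0, 0.02, 0, -1],
  ],
)

```text
clock: 21.3
eef_pos: [0.553, 0.0104, 0.2329]
tool_rot: [0.696, 0.718, -0.0, -0.0]
ft_force: [-0.4, -0.2, 0.0]
grip_width: -0.0
```

```bash
python3 look.py 15
```

```text
t 21.3 p [0.553  0.0104 0.2329] q [ 6.956e-01  7.184e-01 -1.000e-04 -1.000e-04] F [-0.4 -0.2  0. ] w -0.0
head shift px -8 10.09 => drop mm 25.5 k 0.4
```

View pics/L15c.png

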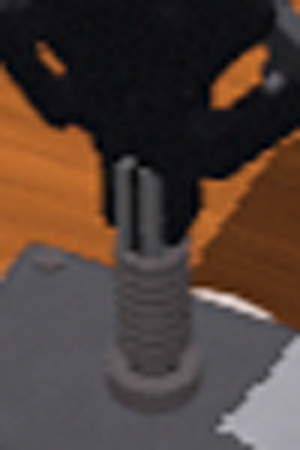

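Run:
```python
from h import *
ms=imaging.camera_model('scene')
f=lambda P:((proj(ms,P)-[235,140]+.5)*6-.5).round(0)
for z in (.225,.23,.235): print(z,'ctr',f([.5535,.0105,z]),'front edge of head',f([.5655,.0105,z]),'pad edge',f([.564,.0105,z]), 'fx-.02',f([.535,.0105,z]))
cv2.imwrite('pics/w15.png',imaging.camera('wrist')[:,:,::-1])
crop('pics/c15.png','pics/L15.png',200,90,100,100,8)
```

```text
0.225 ctr [150. 259.] front edge of head [131. 283.] pad edge [134. 280.] fx-.02 [178. 222.]
0.23 ctr [150. 247.] front edge of head [131. 272.] pad edge [134. 269.] fx-.02 [178. 210.]
0.235 ctr [149. 236.] front edge of head [131. 260.] pad edge [133. 257.] fx-.02 [178. 199.]
```

View pics/w15.png

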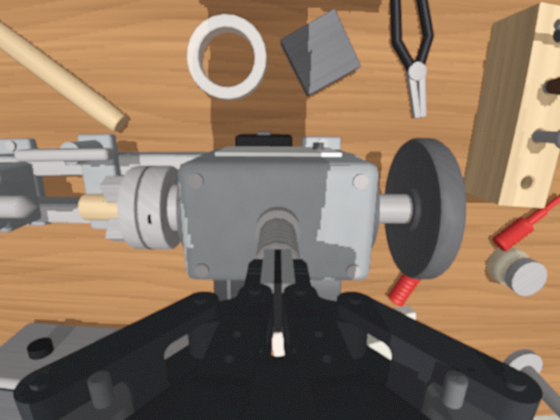

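View pics/c15.png

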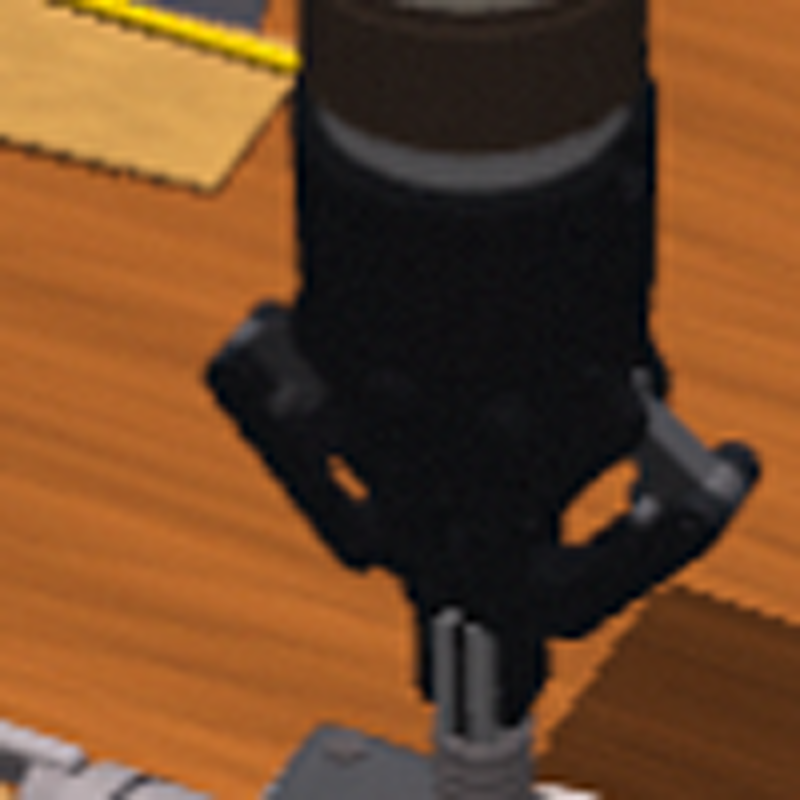

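No contact yet, and forces are near zero. I keep feeling down in 2 mm steps.

carry_out(
  moves=[
    [0, 0, 0.01, 0, -1],
    [0, 0, 0.02, 0, -1],
    [0, 0, 0.02, 0, -1],
  ],
)

```text
clock: 21.7
eef_pos: [0.553, 0.0104, 0.2309]
tool_rot: [0.696, 0.718, -0.0, -0.0]
ft_force: [0.3, 1.0, 0.6]
grip_width: 0.0001
```

carry_out(
  moves=[
    [0, 0, 0.01, 0, -1],
    [0, 0, 0.02, 0, -1],
    [0, 0, 0.02, 0, -1],
  ],
)

```text
clock: 22.0
eef_pos: [0.5529, 0.0104, 0.2287]
tool_rot: [0.696, 0.718, -0.0, -0.0]
ft_force: [0.2, 0.8, 0.3]
grip_width: 0.0001
```

carry_out(
  moves=[
    [0, 0, 0.01, 0, -1],
    [0, 0, 0.02, 0, -1],
    [0, 0, 0.02, 0, -1],
  ],
)

```text
clock: 22.3
eef_pos: [0.5529, 0.0104, 0.2267]
tool_rot: [0.696, 0.718, -0.0, -0.0]
ft_force: [-0.7, 1.0, -0.6]
grip_width: 0.0
```

```bash
python3 look.py 16
```

```text
t 22.3 p [0.5529 0.0104 0.2267] q [ 6.957e-01  7.184e-01 -2.000e-04 -1.000e-04] F [-0.7  1.  -0.6] w 0.0
head shift px -8 11.81 => drop mm 29.8 k 0.4
```

View pics/L16c.png

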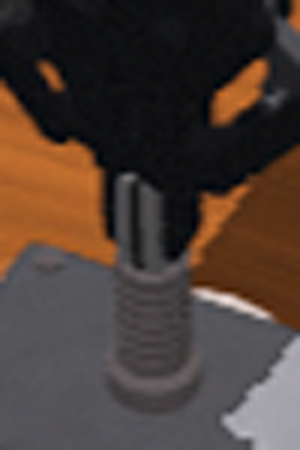

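carry_out(
  moves=[
    [0, 0, 0.01, 0, -1],
    [0, 0, 0.02, 0, -1],
    [0, 0, 0.02, 0, -1],
  ],
)

```text
clock: 22.65
eef_pos: [0.553, 0.0104, 0.2248]
tool_rot: [0.696, 0.718, -0.0, -0.0]
ft_force: [0.3, -0.6, -0.4]
grip_width: -0.0002
```

```bash
python3 look.py 17
python3 - <<'E'
import cv2,numpy as np
cv2.imwrite('pics/c17.png',np.hstack([cv2.resize(cv2.imread(f'pics/L{n}.png')[170:215,245:275],None,fx=8,fy=8,interpolation=2) for n in(13,16,17)]))
E
```

```text
t 22.65 p [0.553  0.0104 0.2248] q [ 6.956e-01  7.184e-01 -1.000e-04 -1.000e-04] F [ 0.3 -0.6 -0.4] w -0.0002
head shift px -8 12.55 => drop mm 31.7 k 0.4
```

View pics/c17.png

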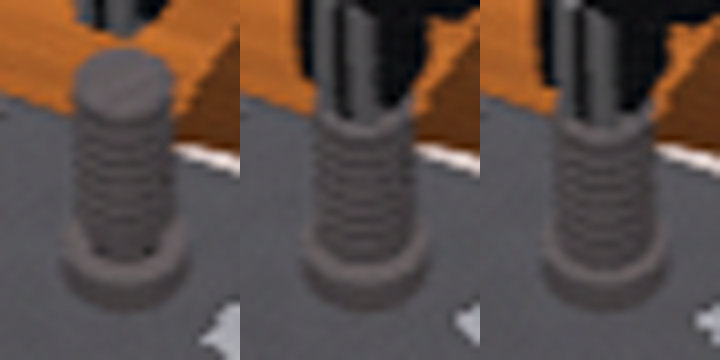

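The pin has been going down, with its shoulder now nearly at the ring. I continue until force builds up.

carry_out(
  moves=[
    [0, 0, 0.01, 0, -1],
    [0, 0, 0.02, 0, -1],
    [0, 0, 0.02, 0, -1],
  ],
)

```text
clock: 23.0
eef_pos: [0.5532, 0.0104, 0.2243]
tool_rot: [0.696, 0.718, 0.001, 0.001]
ft_force: [-1.6, 0.1, 6.4]
grip_width: 0.0
```

carry_out(
  moves=[
    [0, 0, 0.01, 0, -1],
    [0, 0, 0.02, 0, -1],
    [0, 0, 0.02, 0, -1],
  ],
)

```text
clock: 23.3
eef_pos: [0.5533, 0.0104, 0.2242]
tool_rot: [0.696, 0.718, 0.001, 0.001]
ft_force: [-4.4, -0.2, 13.3]
grip_width: -0.0004
```

```bash
python3 look.py 18
python3 - <<'E'
import cv2,numpy as np
cv2.imwrite('pics/c18.png',np.hstack([cv2.resize(cv2.imread(f'pics/L{n}.png')[170:215,245:275],None,fx=8,fy=8,interpolation=2) for n in(15,17,18)]))
E
```

```text
t 23.3 p [0.5533 0.0104 0.2242] q [0.6956 0.7184 0.0013 0.0013] F [-4.4 -0.2 13.3] w -0.0004
head shift px -8 12.8 => drop mm 32.3 k 0.4
```

View pics/c18.png

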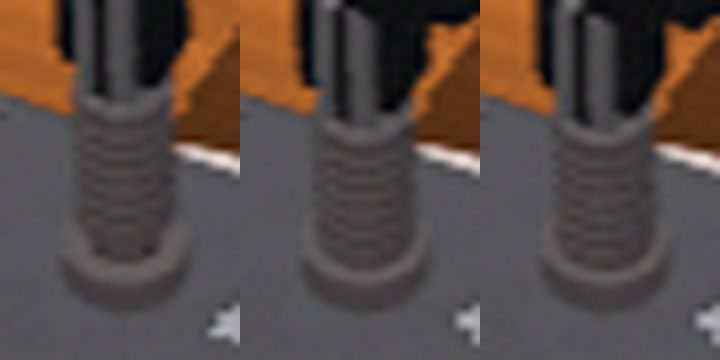

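Firm contact at 13 N and not moving. I lift off to see whether the head is home.

carry_out(
  moves=[
    [0, 0, -0.1, 0, -1],
    [0, 0, -0.4, 0, -1],
    [0, 0, -0.7, 0, -1],
    [0, 0, -0.7, 0, -1],
  ],
)

```text
clock: 23.75
eef_pos: [0.5552, 0.0105, 0.2957]
tool_rot: [0.696, 0.718, 0.003, 0.003]
ft_force: [0.2, -0.6, 0.7]
grip_width: 0.0002
```

```bash
python3 look.py 19
python3 - <<'E'
from h import *
ms=imaging.camera_model('scene')
g=[cv2.resize(cv2.imread(f'pics/L{n}.png')[165:215,245:275],None,fx=8,fy=8,interpolation=2) for n in(10,12,19)]
for c,z,col in((g[1],.232,(0,255,0)),(g[2],.224,(0,255,0)),(g[0],.232,(0,255,0))):
  for a in np.arange(0,6.28,.3):
    p=(proj(ms,[.5535+.012*np.cos(a),.0105+.012*np.sin(a),z])-[245,165]+.5)*8-.5; cv2.circle(c,tuple(int(v) for v in p),1,col,-1)
cv2.imwrite('pics/c19.png',np.hstack(g))
E
```

```text
t 23.75 p [0.5552 0.0105 0.2957] q [0.6956 0.7184 0.003  0.003 ] F [ 0.2 -0.6  0.7] w 0.0002
head shift px 0 0.33 => drop mm 0.8 k 0.4
```

View pics/c19.png

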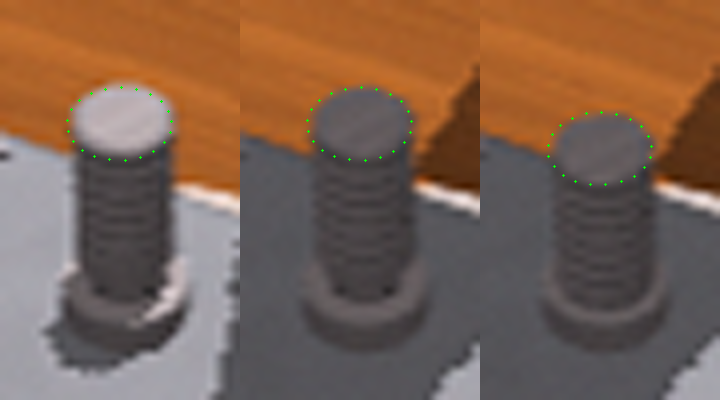

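The head top matches the predicted outline for z = 0.224 m, the fully home height, and it has not moved since frame 16. The later 13 N push met a rigid stop. One last check from the top before handing in.

carry_out(
  moves=[
    [0, -0.3, -0.3, 0, -1],
    [0, -0.8, -0.5, 0, -1],
    [0, -0.8, -0.5, 0, -1],
    [0, -0.8, -0.5, 0, -1],
    [0, -0.8, -0.5, 0, -1],
  ],
)

```text
clock: 24.3
eef_pos: [0.4734, 0.0078, 0.3398]
tool_rot: [0.696, 0.718, -0.0, -0.0]
ft_force: [-0.3, -0.2, 0.1]
grip_width: -0.0004
```

Run:
```python
from h import *
st(); m=imaging.camera_model('wrist'); ms=imaging.camera_model('scene')
b=imaging.camera('wrist')[:,:,::-1].copy(); s=imaging.camera('scene')[:,:,::-1].copy(); cv2.imwrite('pics/end_s.png',s)
print(proj(m,[.5535,.0105,.224]),proj(m,[.5535,.0105,.18]))
x,y=proj(m,[.5535,.0105,.2]).astype(int)
x0,y0=max(x-45,0),max(y-35,0)
a=cv2.resize(b[y0:y0+70,x0:x0+90],None,fx=6,fy=6,interpolation=2)
for z,r,c in((.224,.012,(0,255,0)),(.18,.015,(0,0,255))):
  for t in np.arange(0,6.28,.25):
    p=(proj(m,[.5535+r*np.cos(t),.0105+r*np.sin(t),z])-[x0,y0]+.5)*6-.5; cv2.circle(a,tuple(int(v) for v in p),1,c,-1)
cv2.imwrite('pics/end_w.png',a)
```

```text
t 24.3 p [0.4734 0.0078 0.3398] q [ 6.957e-01  7.184e-01 -4.000e-04 -4.000e-04] F [-0.3 -0.2  0.1] w -0.0004
[277.98599439 288.89386925] [277.92262037 267.7738721 ]
```

View pics/end_w.png

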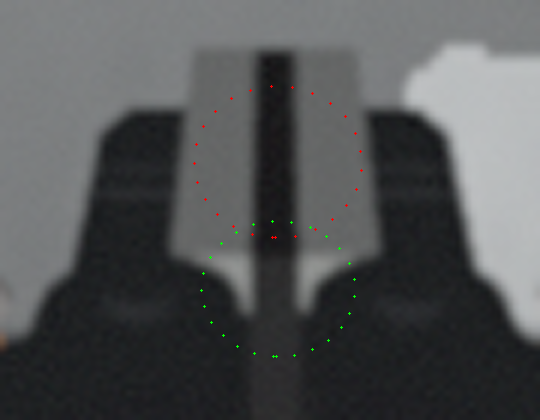

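View pics/end_s.png

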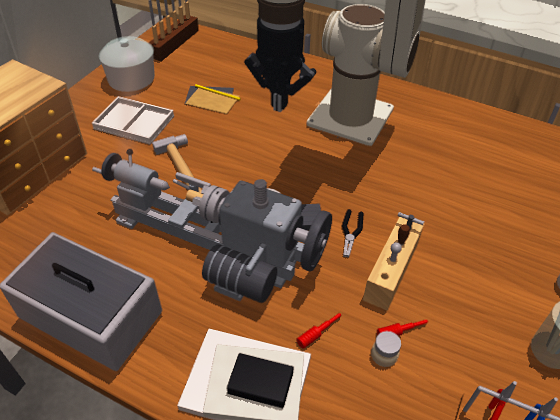

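The scene view shows the head seated on the ring at about (260,190), every bystander in place and the arm clear. The wrist view was blocked by the fingers. Handing in.

```bash
python3 -c "
from workcell import order
print(order.job_done())"
```

```text
the job is handed in; nothing more can be done
None
```

The pin is in the headstock hole and pushed home, the wheel is released and the job is handed in, at about 24 s of the 72 s allowed. `order.job_done()` gave no verdict.

**What I did:**
- I took the pin from the far end of the tool block, corrected its offset over the hole, and stood it in the hole.
- I pinched the handwheel rim and turned it about 1.4 rad in steps of about 0.15 rad, checking force and pin height after each.
- The pin dropped about 12 mm on the last step. I stopped there, with 11 N at the wrist, and let go of the wheel.
- I pushed the pin down with closed fingertips, peaking at 13 N at the wrist, and backed off.

**Last checks:**
- **Pin home:** In the scene camera the head top matches the outline predicted for the fully home height, good to about 1 mm. The pin did not move during the final push, which met a rigid stop.
- **Bench and arm:** The other tools are where they were, and the arm is about 8 cm clear of the lathe.

**What failed or disagreed:**
- **Fingertip reach:** When shut, the fingertips appeared to sit about level with the TCP, not 25 mm ahead as specified, so I felt for contact in 2 mm steps.
- **Ball force:** I never read a steady 6–12 N for the ball. The pin passed it between readings.
- **Pin height while standing:** Before the drop, the camera put the pin 2–3 mm higher than nominal.
- **Wrist view:** The fingers blocked the final wrist picture, so the seating rests on the scene camera and the force reading.
- **Red look-alikes:** They fell over by themselves early on, before the gripper came near them.

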